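# Book in a sensor unit, then hold its sprung shutter half open

### The job

Pick up the hand-held code reader and hold it steady and upright, nose down, centred about 4 cm above the code plate on the sensor unit for at least a second; then stand it upright back on its pad and let it go. After that slide the unit's sprung shutter by its fin to half of its travel (pointer at the long middle mark) and finish still holding it there against its spring; leave everything else where it lies.

Things in the scene. Friction and masses are not known exactly. Their poses are not given: they have to be found in the camera images.
- reader_centre (a point): centre (half-way up) of the loose code reader, 100 mm tall in all, about 0.16 kg, that stands upright on its nose on the pad: a round grey barrel of 32 mm diameter (from 27 to 93 mm above the nose face) over a flared black nose of 54 mm diameter (lowest 14 mm, then tapering up to the barrel at 27 mm). z points up along the barrel, away from the nose
- reader_nose (a point): centre of the reader's flat nose face (its underside, the end that looks at the code), 50 mm below reader_centre; z as reader_centre
- reader: the same code reader; origin in the centre of its nose face
- pad_centre (a point): centre of the upper face of the reader's pad, a fixed black rubber square of 110 x 110 mm, 4 mm thick, on the worktop
- code_plate (a point): centre of the upper face of the code plate, a white square of 42 x 42 mm with a black dot pattern, lying level on the sensor unit's top, 52 mm above the worktop, on the side near the robot; z is up
- eye_unit: sensor unit: fixed grey box of 124 (x) x 220 (y) x 50 (z) mm with an aluminium top; origin in the centre of its underside; z up. The code plate's centre is at (-36, 50, 52) mm in its frame. Along its y axis run two steel guide rails, 68 mm over their outsides, 10 mm high (top 60 mm above the worktop), centred at x = +26 mm. It carries the shutter. Flat black marks on its top beside the near rail show shut (short), half (long, thick) and fully open (short)
- shutter_fin (a point): centre of the upright fin on the sprung shutter, the dark steel slide between the rails: aluminium, 12 mm thick along the unit's y (pinch or push it there), 36 mm wide along the unit's x, top 92 mm above the worktop; its foot plate (26 mm along y) ends 60 mm above the worktop. The fin's centre lies 76 mm above the worktop, at (26, -50 + travel, 76) mm in the unit's frame; axes as the unit's
- shutter (a joint): travel of the shutter in m along the unit's +y axis: 0 shut (at rest at the start), 0.08 fully open, 0.04 half, where the pointer over the near rail stands at the long mark. A spring pulls it shut with about 3 N when shut, 7.5 N at half and 12 N fully open; let go, it runs back to 0
- knob: black star knob, 41 mm wide, 32 mm tall, loose on the worktop near the pad: leave alone
- key: black hexagon key, 31 x 93 x 6 mm, loose near the pad: leave alone
- staples: small blue box, 44 x 74 x 31 mm, loose on the robot's side of the sensor unit: leave alone
- tape: roll of brown packing tape, 108 mm across, 48 mm tall, loose on the worktop at the right: leave alone
Not all that is in view belongs to the job. What is shaped like the reader but purple or turquoise is not meant.

How it is judged:
By the outcome, as a careful person would: the job done as asked, in the order asked, and still so for the second after the job is handed in, while the arm keeps its last pose, push and grip.
It also fails if it takes over 64 s, if anything falls off the work surface, if the arm or the gripper's body presses on something with over 40 N, if the wrist force passes 120 N, or if a joint passes its speed limit or range.

### The arm

A 6-joint arm with a two-finger parallel gripper is mounted at the origin on a cart in front of the work surface, level with it; the furniture and walls round the work are solid. World frame = base frame: x ahead of the robot, y to its left, z up, the work surface at z = 0. Lengths are in m, angles in rad, forces in N, time in s.
With the tool pointing down it reaches from about 0.3 to 0.85 m from the base axis. Payload 5.4 kg.
Tool frame: the origin (TCP) lies at the very end of the fingers, on their centre line; the grasp point (between the pads) lies 19 mm behind it; z points along the fingers, y is the line along which they close (so a half turn about z gives the same grasp; the last joint's range is limited). The gripper opens to 85 mm and grips with 20 to 120 N. Pads are 22 mm wide; open, the fingers measure 114 mm over their backs; the gripper's body (76 mm by 85 mm) begins 54 mm behind the grasp point. The pads swing forward as they close: fully open they stand 13 mm farther back than shut.
Start: joints at [1.109, 0.158, 1.597, -0, 1.386, -0.21], TCP at [0.143, 0.557, 0.231] pointing down, gripper open.
Joint ranges: [-2.91, 2.91], [-0.94, 2.29], [0.18, 2.7], [-1.29, 4.43], [0.17, 2.64], [-3, 3]. Speed limits (rad/s): [2.57, 2.57, 3.14, 3.14, 3.14, 3.14].

### API

Orientations are given as a rotation vector (axis times angle).
In Python, from cell import ctrl, optics, workorder gives the robot as it stands. The module is installed in compiled form; this text tells all that it offers.
- The arm moves only by the tool apply_moves, never from a script. Its argument "commands" is a list of rows, each a list of 7 numbers: the shift along the tool's x, y, z in m, then the turn, a rotation vector about the tool's x, y, z in rad, then the opening, from -1 (shut) to 1 (fully open). A call has exactly 10 rows; each row shifts and turns the commanded pose from where the row before left it, along the tool's axes as they then stand; what a row does not reach is not made up. A row lasts 1/12 s, in which the tool goes at most 41.7 mm and 7.16 degrees, less where a joint would pass 70% of its speed; a pose out of reach is approached as far as the arm can. A call is refused whole if a number of a shift passes 0.0417 or a number of a turn 0.125, either way. A call with a gripper value outside its range is refused whole. The fingers move at their own pace and stop on an object; the grip force is fixed at half the most. Time passes only in rows, so rows that do not move let the fingers close, or fill a call up. It gives the time, the measured TCP pose, the force, the opening and the grip force at its end, in the units of the state.
- ctrl.state(): the state, without advancing time (a new reading comes with each control period).
- optics.grab_frame(name): name is "scene" or "side" or "wrist"; returns the picture (420x560x3 uint8, red, green, blue); there is no depth.
- optics.get_calibration(name): a dict with "camera_matrix" (3x3 intrinsics, pixels), "k1" (the pictures are not rectified: a ray, as slopes to the right and down, at radius r is drawn at 1 + k1 r^2 times it, then the intrinsics apply), "camera_from_world" (4x4, takes a point from world to camera coordinates). Camera axes: x right, y up, looking along -z (the intrinsics and any distortion apply to the point x, -y, -z); pixel columns grow to the right and rows downward; lengths in m; the calibration is good to about 2 mm. A picture is of the moment at which its call begins: read the wrist's pose just before it. get_calibration takes no time and is no camera call; for the wrist camera it gives the pose at the moment of the call.
- workorder.hand_in(): hands the job in; it is judged then, once.
The state is a dict: "time": time; "joint_pos": joint angles; "dq": joint speeds; "tau": joint torques, N m; "ee_pos": TCP position; "tcp_rot": TCP orientation; "contact_force": force on the tool from outside, world axes, zero at the start; "wrist_torque": the same for the moment, N m; "opening": finger opening in m; "grip_force": force on a finger pad.
Only numpy, scipy, OpenCV 4.12 (cv2) and the standard library are available. Lean on these libraries where they do the work, as an engineer would, in place of code of your own. Each camera call takes 0.05 s, during which the arm holds its last target. There are 200 camera calls.

## Working session

There is one attempt and no reset: what is moved stays moved. The work goes in short steps, Python scripts to look and compute and a tool call to move; the robot and the scene stay as the last step left them, time stands still between calls to the robot, and variables do not carry over. Pictures are saved under pics/ and viewed, at most 10 in all, crops included, and the job is handed in when it is done.

Besides the shell and the picture viewer there is one more tool, called after "Request:" as name(argument=value, ...), one argument or row to a line, values as JSON. apply_moves: Moves the arm, as the interface text tells. Its arguments: {"type":"object","properties":{"commands":{"type":"array","items":{"type":"array","items":{"type":"number"}}}},"required":["commands"]}

```bash
mkdir -p pics; cat > h.py <<'E'
import numpy as np, cv2
from cell import ctrl, optics, workorder
from scipy.spatial.transform import Rotation as R
def grab(n,f):
    c=optics.get_calibration(n); im=optics.grab_frame(n)
    cv2.imwrite(f'pics/{f}.png',im[:,:,::-1]); np.save(f'pics/{f}.npy',np.array(c['camera_from_world'])); return im,c
def ray(c,u,v):
    K=np.array(c['camera_matrix']); T=np.array(c['camera_from_world'])
    p=cv2.undistortPoints(np.array([[[u,v]]],float),K,np.array([c['k1'],0,0,0],float))[0,0]
    d=T[:3,:3].T@np.array([p[0],-p[1],-1]); o=-T[:3,:3].T@T[:3,3]; return o,d
def onz(c,u,v,z):
    o,d=ray(c,u,v); return o+d*(z-o[2])/d[2]
def proj(c,P):
    T=np.array(c['camera_from_world']);K=np.array(c['camera_matrix'])
    q=T[:3,:3]@np.array(P)+T[:3,3]; p=np.array([q[0],-q[1]])/-q[2]; p=p*(1+c['k1']*(p@p)); return K[0,0]*p[0]+K[0,2],K[1,1]*p[1]+K[1,2]
def cross(*rs):
    A=0;b=0
    for o,d in rs:
        d=d/np.linalg.norm(d);M=np.eye(3)-np.outer(d,d);A=A+M;b=b+M@o
    return np.linalg.solve(A,b)
E
python3 - <<'E'
from h import *
s=ctrl.state();print(s['time'],s['ee_pos'],s['tcp_rot'],s['opening'],R.from_rotvec(s['tcp_rot']).as_matrix().round(3))
a=[grab(n,n+'0') for n in('scene','side','wrist')]
for _,c in a: T=np.array(c['camera_from_world']);print(-T[:3,:3].T@T[:3,3],c['k1'],np.array(c['camera_matrix'])[0,0])
E
```

```text
0.0 [0.14299788 0.55631256 0.23030416] [-3.94325200e-01 -3.11612928e+00  2.82086851e-03] 0.08510455402249119 [[-0.968  0.249 -0.001]
 [ 0.249  0.968 -0.002]
 [ 0.    -0.002 -1.   ]]
[0.10297871 0.42961098 0.7072953 ] -0.06396500277152732 397.4555057077735
[0.25154724 1.01302211 0.64372729] -0.14668715314384437 528.6543693340851
[0.06379712 0.57799129 0.37302397] -0.07203064709214677 315.75536232081333
```

View pics/scene0.png

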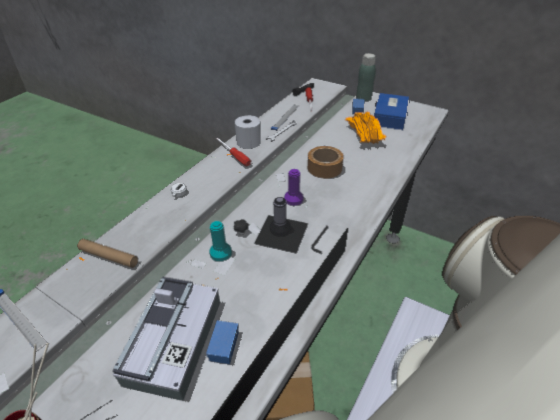

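View pics/side0.png

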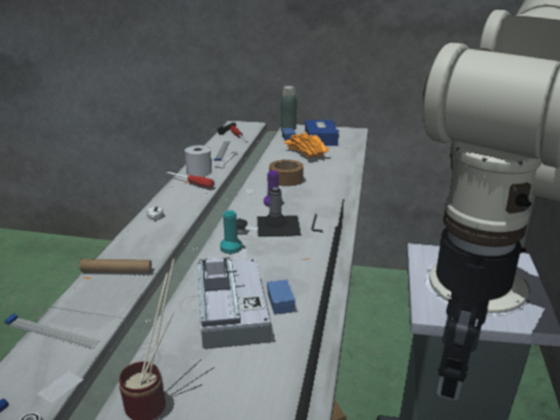

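The grey reader on the black pad is at scene (280,215) and side (276,207). Things that could be mistaken for it are the purple one at (293,187), the turquoise one at (219,242) and the bottle at (368,75). I choose the grey one on the pad. The unit is at scene (170,335) with its code plate at (176,354). I'll check both in close crops.

```bash
python3 - <<'E'
import cv2,numpy as np
a=cv2.imread('pics/scene0.png');b=cv2.imread('pics/side0.png')
z=lambda im,x,y,w,h,k:cv2.resize(im[y:y+h,x:x+w],None,fx=k,fy=k,interpolation=cv2.INTER_CUBIC)
cv2.imwrite('pics/c1.png',np.hstack([z(a,245,190,80,120,5)[:600],z(b,240,170,80,120,5)]))
cv2.imwrite('pics/c2.png',np.hstack([z(a,110,270,130,140,4)[:, :520],cv2.resize(b[250:350,185:305],(280,560)) *0]) [:, :520])
cv2.imwrite('pics/c2.png',z(a,110,270,140,140,4.2))
E
```

```text
(no output)
```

View pics/c1.png

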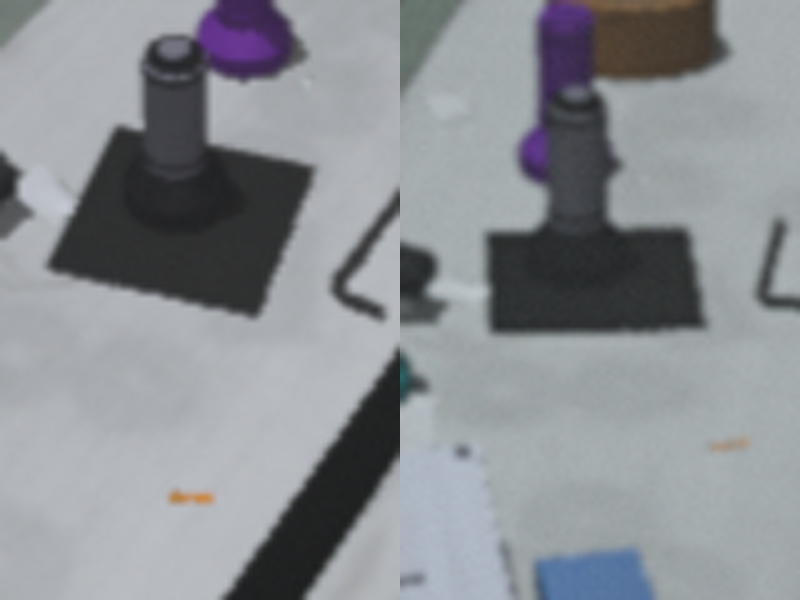

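View pics/c2.png

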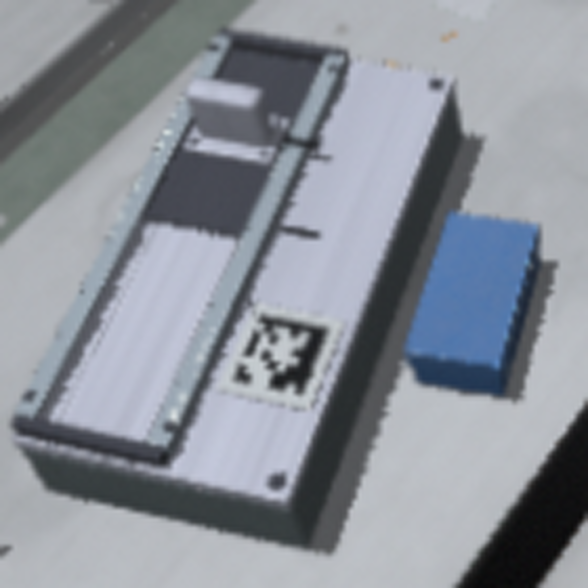

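The first crop shows the grey barrel on its black nose on the pad, cap at scene (279.8,200) and side (275.6,189). The second shows the unit: code plate centre about (176,355), fin at (162,294), half mark at (181,325). The fin is at the far (−y) end, shut.

```bash
python3 - <<'E'
from h import *
np.set_printoptions(precision=4,suppress=True)
cs=optics.get_calibration('scene');cd=optics.get_calibration('side')
S=lambda x,y:(x/5+245-.4,y/5+190-.4); D=lambda x,y:((x-400)/5+240-.4,y/5+170-.4); U=lambda x,y:(x/4.2+110-.4,y/4.2+270-.4)
print('top',onz(cs,*S(174,50),.104),onz(cd,*D(578,95),.104),cross(ray(cs,*S(174,50)),ray(cd,*D(578,95))))
P=np.array([onz(cs,*S(*p),.004) for p in[(118,127),(313,170),(260,317),(50,267)]])
print('pad',P,P.mean(0),np.linalg.norm(P-np.roll(P,1,0),axis=1))
P=np.array([onz(cd,*D(*p),.004) for p in[(488,232),(690,230),(705,327),(490,332)]])
print('pad side',P.mean(0),np.linalg.norm(P-np.roll(P,1,0),axis=1))
Q=np.array([onz(cs,*U(*p),.052) for p in[(248,307),(345,325),(308,408),(215,388)]])
print('plate',Q,Q.mean(0),np.linalg.norm(Q-np.roll(Q,1,0),axis=1))
print('fin top',[onz(cs,*U(*p),.092) for p in[(192,84),(264,92)]])
print('half',onz(cs,*U(300,232),.05),'topcorners',onz(cs,*U(459,75),.05),onz(cs,*U(298,503),.05))
print('staples',[onz(cs,*U(*p),.031) for p in[(455,213),(541,223),(410,357),(505,373)]])
# walls: black strip
print('lip',[onz(cs,*p,.0) for p in[(347,232),(240,398),(347,250)]])
E
```

```text
top [ 0.49   -0.1927  0.104 ] [ 0.4881 -0.1891  0.104 ] [ 0.4896 -0.193   0.1029]
pad [[ 0.5463 -0.2256  0.004 ]
 [ 0.4412 -0.2491  0.004 ]
 [ 0.4136 -0.1448  0.004 ]
 [ 0.5191 -0.1207  0.004 ]] [ 0.48  -0.185  0.004] [0.1083 0.1077 0.1078 0.1082]
pad side [ 0.4787 -0.1813  0.004 ] [0.1112 0.1087 0.1084 0.1078]
plate [[0.483  0.2119 0.052 ]
 [0.4408 0.1959 0.052 ]
 [0.4287 0.2339 0.052 ]
 [0.4685 0.2481 0.052 ]] [0.4552 0.2225 0.052 ] [0.039  0.0452 0.0398 0.0422]
fin top [array([0.5621, 0.1531, 0.092 ]), array([0.5301, 0.1389, 0.092 ])]
half [0.4903 0.17   0.05  ] topcorners [0.4834 0.0603 0.05  ] [0.4058 0.2667 0.05  ]
staples [array([0.4456, 0.1157, 0.031 ]), array([0.4076, 0.0989, 0.031 ]), array([0.4168, 0.1852, 0.031 ]), array([0.3764, 0.1693, 0.031 ])]
lip [array([ 0.341 , -0.2771,  0.    ]), array([0.3277, 0.2098, 0.    ]), array([ 0.3151, -0.2195,  0.    ])]
```

```bash
cat >> h.py <<'E'
def to(P,yaw=None):
    "tool-frame shift from current pose to world TCP P, and turn about tool z to bring tool x to yaw(deg)"
    s=ctrl.state();M=R.from_rotvec(s['tcp_rot']).as_matrix();x=np.degrees(np.arctan2(M[1,0],M[0,0]))
    print('t',round(s['time'],2),'pos',s['ee_pos'].round(4),'xyaw',x.round(2),'tilt',M[:,2].round(4),'shift',(M.T@(np.array(P)-s['ee_pos'])).round(4),'turn z',None if yaw is None else np.radians(-((yaw-x+180)%360-180)).round(3),'F',np.round(s['contact_force'],1),'open',round(float(s['opening']),4),'grip',np.round(s['grip_force'],1),'q',np.round(s['joint_pos'],2))
E
python3 - <<'E'
from h import *
np.set_printoptions(precision=3,suppress=True)
c=optics.get_calibration('scene')
for n,p,z in[('knob',(241,227),.016),('purple top',(294,172),.1),('turq top',(217,227),.1),('key',(320,238),.003),('bottom of key',(313,249),.003),('tape',(325,157),.048)]: print(n,onz(c,*p,z))
w=optics.get_calibration('wrist');T=np.array(w['camera_from_world']);print(T[:3,:3])
to((.43,-.17,.22),69)
E
```

```text
knob [ 0.573 -0.14   0.016]
purple top [ 0.519 -0.313  0.1  ]
turq top [ 0.562 -0.044  0.1  ]
key [ 0.389 -0.22   0.003]
bottom of key [ 0.386 -0.178  0.003]
tape [ 0.513 -0.49   0.048]
[[ 0.25   0.968 -0.002]
 [-0.918  0.237 -0.317]
 [-0.307  0.081  0.948]]
t 0.15 pos [0.143 0.556 0.231] xyaw 165.57 tilt [-0.001 -0.001 -1.   ] shift [-0.459 -0.632  0.011] turn z 1.686 F [-0.6 -0.1 -0.1] open 0.0855 grip 0.0 q [ 1.11  0.16  1.6  -0.    1.39 -0.21]
```

Request:
apply_moves(
  commands=[
    [-0.026, -0.032, 0, 0, 0, 0, 1],
    [-0.026, -0.032, 0, 0, 0, 0, 1],
    [-0.026, -0.032, 0, 0, 0, 0, 1],
    [-0.026, -0.032, 0, 0, 0, 0, 1],
    [-0.026, -0.032, 0, 0, 0, 0, 1],
    [-0.026, -0.032, 0, 0, 0, 0, 1],
    [-0.026, -0.032, 0, 0, 0, 0, 1],
    [-0.026, -0.032, 0, 0, 0, 0, 1],
    [-0.026, -0.032, 0, 0, 0, 0, 1],
    [-0.026, -0.032, 0, 0, 0, 0, 1],
  ],
)

```text
time: 0.98
ee_pos: [0.3154, 0.1804, 0.2312]
tcp_rot: [0.394, 3.116, 0.0]
contact_force: [0.6, -0.7, 0.2]
opening: 0.0854
grip_force: 0.0
```

Request:
apply_moves(
  commands=[
    [-0.026, -0.032, 0, 0, 0, 0, 1],
    [-0.026, -0.032, 0, 0, 0, 0, 1],
    [-0.026, -0.032, 0, 0, 0, 0, 1],
    [-0.026, -0.032, 0, 0, 0, 0, 1],
    [-0.026, -0.032, 0, 0, 0, 0, 1],
    [-0.026, -0.032, 0, 0, 0, 0, 1],
    [-0.026, -0.032, 0, 0, 0, 0, 1],
    [-0.026, -0.032, 0, 0, 0, 0, 1],
    [-0.026, -0.032, 0, 0, 0, 0, 1],
    [-0.026, -0.032, 0, 0, 0, 0, 1],
  ],
)

```text
time: 1.82
ee_pos: [0.4877, -0.1946, 0.2309]
tcp_rot: [-0.395, -3.116, -0.001]
contact_force: [0.8, 0.6, 0.7]
opening: 0.0853
grip_force: 0.0
```

Request:
apply_moves(
  commands=[
    [0, 0, 0, 0, 0, 0.12, 1],
    [0, 0, 0, 0, 0, 0.12, 1],
    [0, 0, 0, 0, 0, 0.12, 1],
    [0, 0, 0, 0, 0, 0.12, 1],
    [0, 0, 0, 0, 0, 0.12, 1],
    [0, 0, 0, 0, 0, 0.12, 1],
    [0, 0, 0, 0, 0, 0.12, 1],
    [0, 0, 0, 0, 0, 0.12, 1],
    [0, 0, 0, 0, 0, 0.12, 1],
    [0, 0, 0, 0, 0, 0.12, 1],
  ],
)

```text
time: 2.65
ee_pos: [0.4872, -0.1924, 0.2309]
tcp_rot: [-2.092, -2.343, 0.0]
contact_force: [-0.2, 0.3, 0.8]
opening: 0.0854
grip_force: 0.0
```

```bash
python3 - <<'E'
from h import *
to((.489,-.191,.14),69)
im,c=grab('wrist','w1')
to((.489,-.191,.14),69)
print(proj(c,(.489,-.191,.104)),proj(c,(.489,-.191,.03)))
E
```

```text
t 2.65 pos [ 0.4872 -0.1924  0.2309] xyaw 96.48 tilt [-6.e-04  4.e-04 -1.e+00] shift [0.0011 0.002  0.0909] turn z 0.48 F [-0.2  0.3  0.8] open 0.0854 grip 0.0 q [-0.61  0.03  1.74 -0.    1.38 -0.72]
t 2.7 pos [ 0.4872 -0.1924  0.2309] xyaw 96.18 tilt [-6.e-04  4.e-04 -1.e+00] shift [0.0011 0.002  0.0909] turn z 0.474 F [ 0.3  0.4 -0.7] open 0.0852 grip 0.0 q [-0.61  0.03  1.74  0.    1.38 -0.71]
(np.float64(277.4900492199882), np.float64(201.71965318059057)) (np.float64(277.0383175024854), np.float64(182.4928168975022))
```

View pics/w1.png

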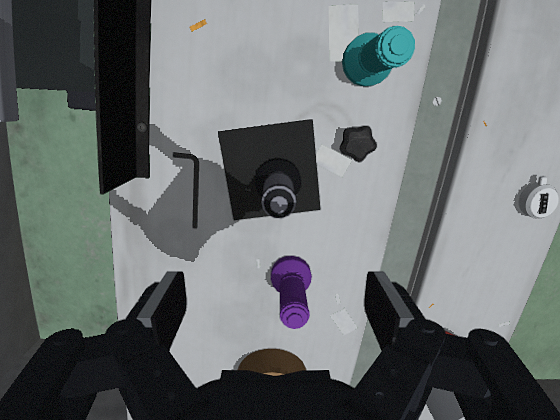

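The wrist picture shows the grey reader's cap at (280,203), on the pad. Knob at (358,143), key at (193,190) and purple reader at (292,290) are all clear of the fingers. A barrier runs along the near edge at left.

```bash
python3 - <<'E'
from h import *
np.set_printoptions(precision=4,suppress=True)
c=optics.get_calibration('wrist')
im=cv2.imread('pics/w1.png')
print('cap',onz(c,280,203,.104))
P=np.array([onz(c,*p,.004) for p in[(219,131),(313,120),(321,210),(234,220)]]);print(P.mean(0),np.linalg.norm(P-np.roll(P,1,0),axis=1))
cs=optics.get_calibration('scene'); print('tri',cross(ray(c,280,203),ray(cs,279.4,199.6)))
to(np.array(onz(c,280,203,.104))*[1,1,0]+[0,0,.049])
E
```

```text
cap [ 0.4914 -0.192   0.104 ]
[ 0.4822 -0.1852  0.004 ] [0.1092 0.1079 0.1083 0.1088]
tri [ 0.4908 -0.1926  0.1035]
t 2.7 pos [ 0.4872 -0.1924  0.2309] xyaw 96.18 tilt [-0.0006  0.0004 -1.    ] shift [-0.0001  0.0043  0.1819] turn z None F [ 0.3  0.4 -0.7] open 0.0852 grip 0.0 q [-0.61  0.03  1.74  0.    1.38 -0.71]
```

Request:
apply_moves(
  commands=[
    [0, 0.0036, 0.02, 0, 0, 0, 1],
    [0, 0, 0.02, 0, 0, 0, 1],
    [0, 0, 0.02, 0, 0, 0, 1],
    [0, 0, 0.02, 0, 0, 0, 1],
    [0, 0, 0.02, 0, 0, 0, 1],
    [0, 0, 0.02, 0, 0, 0, 1],
    [0, 0, 0.02, 0, 0, 0, 1],
    [0, 0, 0.02, 0, 0, 0, 1],
    [0, 0, 0.012, 0, 0, 0, 1],
    [0, 0, 0.01, 0, 0, 0, 1],
  ],
)

```text
time: 3.53
ee_pos: [0.4903, -0.1916, 0.0478]
tcp_rot: [-2.082, -2.35, 0.0]
contact_force: [0.4, 0.2, 0.0]
opening: 0.0855
grip_force: 0.0
```

Request:
apply_moves(
  commands=[
    [0, 0, 0, 0, 0, 0, 1],
    [0, 0, 0, 0, 0, 0, -1],
    [0, 0, 0, 0, 0, 0, -1],
    [0, 0, 0, 0, 0, 0, -1],
    [0, 0, 0, 0, 0, 0, -1],
    [0, 0, 0, 0, 0, 0, -1],
    [0, 0, 0, 0, 0, 0, -1],
    [0, 0, 0, 0, 0, 0, -1],
    [0, 0, 0, 0, 0, 0, -1],
    [0, 0, 0, 0, 0, 0, -1],
  ],
)

```text
time: 4.37
ee_pos: [0.4916, -0.1926, 0.0503]
tcp_rot: [2.084, 2.348, 0.0]
contact_force: [-0.8, 0.4, 5.5]
opening: 0.0307
grip_force: 58.9
```

```bash
python3 - <<'E'
from h import *
to((.4535,.221,.137))
E
```

```text
t 4.37 pos [ 0.4916 -0.1926  0.0503] xyaw 96.82 tilt [ 0.0013 -0.001  -1.    ] shift [ 0.4151  0.0114 -0.0872] turn z None F [-0.8  0.4  5.5] open 0.0307 grip 58.9 q [-0.6   0.26  1.87 -0.    1.01 -0.72]
```

Request:
apply_moves(
  commands=[
    [0, 0, -0.006, 0, 0, 0, -1],
    [0, 0, -0.012, 0, 0, 0, -1],
    [0, 0, -0.02, 0, 0, 0, -1],
    [0, 0, -0.02, 0, 0, 0, -1],
    [0, 0, -0.02, 0, 0, 0, -1],
    [0, 0, -0.02, 0, 0, 0, -1],
    [0, 0, -0.014, 0, 0, 0, -1],
    [0.005, 0, -0.008, 0, 0, 0, -1],
    [0.012, 0, 0, 0, 0, 0, -1],
    [0.02, 0, 0, 0, 0, 0, -1],
  ],
)

```text
time: 5.2
ee_pos: [0.4865, -0.1553, 0.1694]
tcp_rot: [2.087, 2.347, -0.0]
contact_force: [-0.5, 0.9, -2.2]
opening: 0.0305
grip_force: 59.3
```

Request:
apply_moves(
  commands=[
    [0.028, 0.001, 0, 0, 0, 0, -1],
    [0.03, 0.001, 0, 0, 0, 0, -1],
    [0.03, 0.001, 0, 0, 0, 0, -1],
    [0.03, 0.001, 0, 0, 0, 0, -1],
    [0.03, 0.001, 0, 0, 0, 0, -1],
    [0.03, 0.001, 0, 0, 0, 0, -1],
    [0.03, 0.001, 0, 0, 0, 0, -1],
    [0.03, 0.001, 0, 0, 0, 0, -1],
    [0.03, 0.001, 0, 0, 0, 0, -1],
    [0.03, 0.001, 0, 0, 0, 0, -1],
  ],
)

```text
time: 6.03
ee_pos: [0.459, 0.1439, 0.168]
tcp_rot: [-2.083, -2.349, 0.003]
contact_force: [0.9, 0.2, -2.6]
opening: 0.0305
grip_force: 59.3
```

```bash
python3 - <<'E'
from h import *
np.set_printoptions(precision=4,suppress=True)
im,c=grab('wrist','w2'); grab('scene','s2')
to((.4535,.221,.138))
print('plate proj',proj(c,(.4535,.221,.052)))
E
```

```text
t 6.13 pos [0.4586 0.1458 0.1679] xyaw 97.12 tilt [-0.0032  0.0015 -1.    ] shift [0.0752 0.0043 0.03  ] turn z None F [-0.1 -1.1 -1. ] open 0.0306 grip 59.4 q [ 0.05 -0.03  1.92  0.    1.25 -0.07]
plate proj (np.float64(280.2240685893528), np.float64(113.36624468706897))
```

View pics/w2.png

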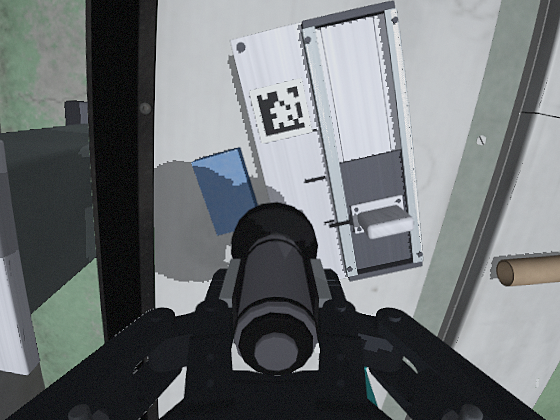

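The wrist picture shows the held reader upright (cap at (277,352)) and the plate with corners near (249,90), (301,79), (313,130), (260,143). The fin is at (385,218) with the pointer by the shut mark.

```bash
python3 - <<'E'
from h import *
np.set_printoptions(precision=4,suppress=True)
c=optics.get_calibration('wrist')
im=cv2.imread('pics/w2.png')
# precise plate: bright-ish warm white vs bluish top -> corner check via dark pattern hull
sub=im[70:150,240:325]; g=cv2.cvtColor(sub,cv2.COLOR_BGR2GRAY)
m=(g<110).astype(np.uint8); n,l,st,_=cv2.connectedComponentsWithStats(m,connectivity=8)
pts=[];
for i in range(1,n):
    x,y,w,h,a=st[i]
    if x>5 and x+w<72 and y>3 and y+h<78: pts.append(np.argwhere(l==i)[:,::-1])
pts=np.vstack(pts).astype(np.float32); r=cv2.minAreaRect(pts); print('pattern rect',(r[0][0]+240,r[0][1]+70),r[1],r[2])
print('pattern c',onz(c,r[0][0]+240,r[0][1]+70,.052))
P=np.array([onz(c,*p,.052) for p in[(249,90),(301,79),(313,130),(260,143)]]);print('plate',P.mean(0),np.linalg.norm(P-np.roll(P,1,0),axis=1))
print('cap rel',onz(c,277,352,.104-.0495+ctrl.state()['ee_pos'][2])-ctrl.state()['ee_pos'])
print('rail/corners', onz(c,233,41,.05),onz(c,302,20,.06),onz(c,396,2,.06),onz(c,421,264,.06),onz(c,347,278,.06))
# reader tilt: barrel silhouette in scene crop
s=cv2.imread('pics/s2.png'); cs=optics.get_calibration('scene'); e=ctrl.state()['ee_pos']
q=proj(cs,e); print('tcp in scene',q)
u,v=map(int,q); z=lambda im,x,y,w,h,k:cv2.resize(im[y:y+h,x:x+w],None,fx=k,fy=k,interpolation=cv2.INTER_CUBIC)
cv2.imwrite('pics/c3.png',z(s,max(u-80,0),max(v-80,0),160,150,4))
E
```

```text
pattern rect (272.39454650878906, 115.55435180664062) (47.989620208740234, 58.478248596191406) 77.98851776123047
pattern c [0.4467 0.2206 0.052 ]
plate [0.4528 0.2249 0.052 ] [0.0415 0.0409 0.0398 0.0438]
cap rel [0.0006 0.0008 0.0545]
rail/corners [0.4106 0.2714 0.05  ] [0.4597 0.2896 0.06  ] [0.5244 0.311  0.06  ] [0.5951 0.111  0.06  ] [0.5309 0.0893 0.06  ]
tcp in scene (np.float64(192.03939150881052), np.float64(284.56156599076314))
```

Request:
apply_moves(
  commands=[
    [0.02, 0.001, 0, 0, 0, 0, -1],
    [0.02, 0.001, 0.004, 0, 0, 0, -1],
    [0.015, 0.001, 0.006, 0, 0, 0, -1],
    [0.01, 0.001, 0.006, 0, 0, 0, -1],
    [0.008, 0, 0.006, 0, 0, 0, -1],
    [0.004, 0, 0.004, 0, 0, 0, -1],
    [0, 0, 0.003, 0, 0, 0, -1],
    [0, 0, 0.001, 0, 0, 0, -1],
    [0, 0, 0, 0, 0, 0, -1],
    [0, 0, 0, 0, 0, 0, -1],
  ],
)

```text
time: 6.97
ee_pos: [0.4563, 0.2181, 0.1395]
tcp_rot: [2.086, 2.348, 0.0]
contact_force: [-0.0, 0.9, -0.9]
opening: 0.0313
grip_force: 59.4
```

```bash
python3 - <<'E'
from h import *
np.set_printoptions(precision=4,suppress=True)
im,c=grab('wrist','w3'); im2,cs=grab('scene','s3'); im3,cd=grab('side','d3')
to((.4528,.223,.1375))
z=lambda im,x,y,w,h,k:cv2.resize(im[y:y+h,x:x+w],None,fx=k,fy=k,interpolation=cv2.INTER_CUBIC)[:,:,::-1]
P=(.453,.2235,.092)
for n,k in(('wrist',c),('scene',cs),('side',cd)): print(n,proj(k,P),proj(k,(P[0],P[1],.192)),proj(k,(P[0],P[1],.052)))
u,v=map(int,proj(cs,P));u2,v2=map(int,proj(cd,P))
print(u,v,u2,v2)
cv2.imwrite('pics/c4.png',np.hstack([z(im2,u-50,v-70,100,140,4),z(im3,u2-50,v2-70,100,140,4)]))
E
```

```text
t 7.12 pos [0.4564 0.2184 0.1397] xyaw 96.78 tilt [ 0.0008  0.0001 -1.    ] shift [ 0.005  -0.003   0.0022] turn z None F [-0.3  1.  -1.6] open 0.0305 grip 59.4 q [ 0.21  0.07  1.88 -0.    1.19  0.09]
wrist (np.float64(271.23012778202417), np.float64(230.40240514481184)) (np.float64(268.1101819067416), np.float64(337.0575363855711)) (np.float64(271.8089320207381), np.float64(210.81448748188404))
scene (np.float64(172.2377037437489), np.float64(343.809612114945)) (np.float64(159.7800152721893), np.float64(310.04764120028346)) (np.float64(176.57956829776893), np.float64(355.471017530017))
side (np.float64(250.90704087723077), np.float64(284.69066238940644)) (np.float64(249.59000319021544), np.float64(237.26863143221036)) (np.float64(251.41511749112286), np.float64(302.38267835590773))
172 343 250 284
```

View pics/c4.png

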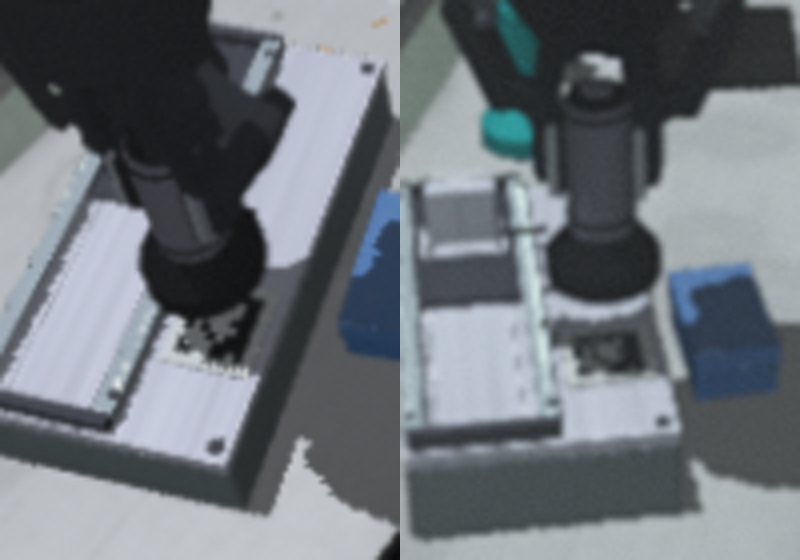

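The crops show the reader upright with the nose above the plate, nose centre at scene (173,~344) and side (251,~285). It is about 5 mm short along y, so I correct that and hold.

Request:
apply_moves(
  commands=[
    [0.002, -0.001, 0.001, 0, 0, 0, -1],
    [0.002, -0.001, 0.001, 0, 0, 0, -1],
    [0.002, -0.001, 0, 0, 0, 0, -1],
    [0, 0, 0, 0, 0, 0, -1],
    [0, 0, 0, 0, 0, 0, -1],
    [0, 0, 0, 0, 0, 0, -1],
    [0, 0, 0, 0, 0, 0, -1],
    [0, 0, 0, 0, 0, 0, -1],
    [0, 0, 0, 0, 0, 0, -1],
    [0, 0, 0, 0, 0, 0, -1],
  ],
)

```text
time: 7.95
ee_pos: [0.4523, 0.2242, 0.1373]
tcp_rot: [2.086, 2.349, 0.0]
contact_force: [0.0, -0.9, -1.4]
opening: 0.0309
grip_force: 59.4
```

Request:
apply_moves(
  commands=[
    [0, 0, 0, 0, 0, 0, -1],
    [0, 0, 0, 0, 0, 0, -1],
    [0, 0, 0, 0, 0, 0, -1],
    [0, 0, 0, 0, 0, 0, -1],
    [0, 0, 0, 0, 0, 0, -1],
    [0, 0, 0, 0, 0, 0, -1],
    [0, 0, 0, 0, 0, 0, -1],
    [0, 0, 0, 0, 0, 0, -1],
    [0, 0, 0, 0, 0, 0, -1],
    [0, 0, 0, 0, 0, 0, -1],
  ],
)

```text
time: 8.78
ee_pos: [0.4523, 0.2243, 0.1373]
tcp_rot: [2.085, 2.35, -0.0]
contact_force: [-0.0, 0.2, -1.5]
opening: 0.0305
grip_force: 59.4
```

Request:
apply_moves(
  commands=[
    [0, 0, 0, 0, 0, 0, -1],
    [0, 0, 0, 0, 0, 0, -1],
    [0, 0, 0, 0, 0, 0, -1],
    [0, 0, 0, 0, 0, 0, -1],
    [0, 0, 0, 0, 0, 0, -1],
    [0, 0, 0, 0, 0, 0, -1],
    [0, 0, 0, 0, 0, 0, -1],
    [0, 0, 0, 0, 0, 0, -1],
    [0, 0, 0, 0, 0, 0, -1],
    [0, 0, 0, 0, 0, 0, -1],
  ],
)

```text
time: 9.62
ee_pos: [0.4523, 0.2242, 0.1373]
tcp_rot: [-2.085, -2.35, 0.0]
contact_force: [-0.5, 0.1, -1.7]
opening: 0.031
grip_force: 59.4
```

```bash
python3 - <<'E'
from h import *
to((.482,-.1855,.052))
E
```

```text
t 9.62 pos [0.4523 0.2242 0.1373] xyaw 96.82 tilt [-0. -0. -1.] shift [-0.4104 -0.0191  0.0853] turn z None F [-0.5  0.1 -1.7] open 0.031 grip 59.4 q [ 0.22  0.07  1.89 -0.    1.18  0.1 ]
```

Request:
apply_moves(
  commands=[
    [0, 0, -0.006, 0, 0, 0, -1],
    [0, 0, -0.012, 0, 0, 0, -1],
    [-0.006, 0, -0.01, 0, 0, 0, -1],
    [-0.014, -0.001, -0.004, 0, 0, 0, -1],
    [-0.022, -0.001, 0, 0, 0, 0, -1],
    [-0.03, -0.001, 0, 0, 0, 0, -1],
    [-0.03, -0.002, 0, 0, 0, 0, -1],
    [-0.03, -0.002, 0, 0, 0, 0, -1],
    [-0.03, -0.002, 0, 0, 0, 0, -1],
    [-0.03, -0.002, 0, 0, 0, 0, -1],
  ],
)

```text
time: 10.45
ee_pos: [0.4647, 0.0304, 0.171]
tcp_rot: [2.084, 2.348, 0.002]
contact_force: [-0.5, -0.1, -0.6]
opening: 0.0309
grip_force: 59.4
```

Request:
apply_moves(
  commands=[
    [-0.03, -0.001, 0, 0, 0, 0, -1],
    [-0.03, -0.001, 0, 0, 0, 0, -1],
    [-0.03, -0.001, 0, 0, 0, 0, -1],
    [-0.03, -0.001, 0, 0, 0, 0, -1],
    [-0.03, -0.001, 0, 0, 0, 0, -1],
    [-0.03, -0.001, 0, 0, 0, 0, -1],
    [-0.022, -0.001, 0, 0, 0, 0, -1],
    [-0.012, -0.001, 0, 0, 0, 0, -1],
    [-0.004, 0, 0, 0, 0, 0, -1],
    [0, 0, 0, 0, 0, 0, -1],
  ],
)

```text
time: 11.28
ee_pos: [0.4822, -0.1856, 0.17]
tcp_rot: [2.086, 2.348, 0.001]
contact_force: [-0.2, 1.2, -1.6]
opening: 0.0308
grip_force: 59.4
```

```bash
python3 - <<'E'
from h import *
to((.482,-.1855,.054))
E
```

```text
t 11.28 pos [ 0.4822 -0.1856  0.17  ] xyaw 96.75 tilt [ 7.e-04 -2.e-04 -1.e+00] shift [ 0.0002 -0.0003  0.116 ] turn z None F [-0.2  1.2 -1.6] open 0.0308 grip 59.4 q [-0.6   0.06  1.83  0.    1.25 -0.72]
```

Request:
apply_moves(
  commands=[
    [0, 0, 0.01, 0, 0, 0, -1],
    [0, 0, 0.018, 0, 0, 0, -1],
    [0, 0, 0.02, 0, 0, 0, -1],
    [0, 0, 0.02, 0, 0, 0, -1],
    [0, 0, 0.018, 0, 0, 0, -1],
    [0, 0, 0.014, 0, 0, 0, -1],
    [0, 0, 0.01, 0, 0, 0, -1],
    [0, 0, 0.004, 0, 0, 0, -1],
    [0, 0, 0.002, 0, 0, 0, -1],
    [0, 0, 0, 0, 0, 0, -1],
  ],
)

```text
time: 12.12
ee_pos: [0.4823, -0.1847, 0.0534]
tcp_rot: [2.085, 2.35, 0.0]
contact_force: [0.4, -0.3, -1.4]
opening: 0.0309
grip_force: 59.4
```

Request:
apply_moves(
  commands=[
    [0, 0, 0.001, 0, 0, 0, -1],
    [0, 0, 0.001, 0, 0, 0, -1],
    [0, 0, 0.001, 0, 0, 0, -1],
    [0, 0, 0.0005, 0, 0, 0, -1],
    [0, 0, 0, 0, 0, 0, -1],
    [0, 0, 0, 0, 0, 0, -1],
    [0, 0, 0, 0, 0, 0, -1],
    [0, 0, 0, 0, 0, 0, -1],
    [0, 0, 0, 0, 0, 0, -1],
    [0, 0, 0, 0, 0, 0, -1],
  ],
)

```text
time: 12.95
ee_pos: [0.4824, -0.1854, 0.0503]
tcp_rot: [2.085, 2.349, 0.0]
contact_force: [-1.3, 0.7, 5.4]
opening: 0.0304
grip_force: 59.6
```

Request:
apply_moves(
  commands=[
    [0, 0, 0, 0, 0, 0, 0],
    [0, 0, 0, 0, 0, 0, 1],
    [0, 0, 0, 0, 0, 0, 1],
    [0, 0, 0, 0, 0, 0, 1],
    [0, 0, 0, 0, 0, 0, 1],
    [0, 0, 0, 0, 0, 0, 1],
    [0, 0, 0, 0, 0, 0, 1],
    [0, 0, 0, 0, 0, 0, 1],
    [0, 0, 0, 0, 0, 0, 1],
    [0, 0, -0.01, 0, 0, 0, 1],
  ],
)

```text
time: 13.78
ee_pos: [0.4807, -0.1842, 0.0583]
tcp_rot: [-2.083, -2.347, 0.001]
contact_force: [0.9, -0.8, -0.1]
opening: 0.0855
grip_force: 0.0
```

Request:
apply_moves(
  commands=[
    [0, 0, -0.02, 0, 0, 0, 1],
    [0, 0, -0.02, 0, 0, 0, 1],
    [0, 0, -0.02, 0, 0, 0, 1],
    [0, 0, -0.03, 0, 0, 0, 1],
    [0, 0, -0.03, 0, 0, 0, 1],
    [0, 0, -0.02, 0, 0, 0, 1],
    [0, 0, 0, 0, 0, 0, 1],
    [0, 0, 0, 0, 0, 0, 1],
    [0, 0, 0, 0, 0, 0, 1],
    [0, 0, 0, 0, 0, 0, 1],
  ],
)

```text
time: 14.62
ee_pos: [0.4812, -0.1845, 0.1982]
tcp_rot: [-2.083, -2.347, 0.001]
contact_force: [-1.0, 0.6, -0.3]
opening: 0.0854
grip_force: 0.0
```

```bash
python3 - <<'E'
from h import *
im,c=grab('wrist','w4'); to((.5445,.15,.20),20)
print(proj(c,(.483,-.185,.104)),proj(c,(.483,-.185,.004)))
z=cv2.resize(im[100:240,200:360],None,fx=4,fy=4,interpolation=cv2.INTER_CUBIC)[:,:,::-1];cv2.imwrite('pics/c5.png',z)
E
```

```text
t 14.67 pos [ 0.4812 -0.1845  0.1982] xyaw 96.82 tilt [-0.0026  0.0018 -1.    ] shift [ 0.3246  0.1025 -0.0014] turn z 1.341 F [ 0.3  0.1 -0.4] open 0.0855 grip 0.0 q [-0.6   0.03  1.8   0.    1.31 -0.72]
(np.float64(277.7163267021935), np.float64(216.07409807483484)) (np.float64(277.19289461576335), np.float64(185.8534251122227))
```

View pics/c5.png

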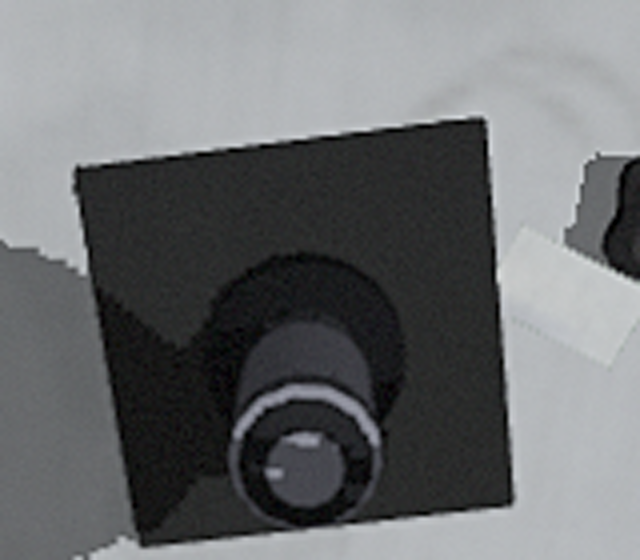

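The reader stands upright on the pad: cap at (276,217) matches the prediction of (277.7,216). Next is the fin.

Request:
apply_moves(
  commands=[
    [0.0325, 0.0102, 0, 0, 0, 0, 1],
    [0.0325, 0.0102, 0, 0, 0, 0, 1],
    [0.0325, 0.0102, 0, 0, 0, 0, 1],
    [0.0325, 0.0102, 0, 0, 0, 0, 1],
    [0.0325, 0.0102, 0, 0, 0, 0, 1],
    [0.0325, 0.0102, 0, 0, 0, 0, 1],
    [0.0325, 0.0102, 0, 0, 0, 0, 1],
    [0.0325, 0.0102, 0, 0, 0, 0, 1],
    [0.0325, 0.0102, 0, 0, 0, 0, 1],
    [0.0325, 0.0102, 0, 0, 0, 0, 1],
  ],
)

```text
time: 15.5
ee_pos: [0.5441, 0.1514, 0.1984]
tcp_rot: [-2.084, -2.348, 0.003]
contact_force: [0.4, 0.4, -0.4]
opening: 0.0853
grip_force: 0.0
```

Request:
apply_moves(
  commands=[
    [0, 0, 0, 0, 0, 0.122, 1],
    [0, 0, 0, 0, 0, 0.122, 1],
    [0, 0, 0, 0, 0, 0.122, 1],
    [0, 0, 0, 0, 0, 0.122, 1],
    [0, 0, 0, 0, 0, 0.122, 1],
    [0, 0, 0, 0, 0, 0.122, 1],
    [0, 0, 0, 0, 0, 0.122, 1],
    [0, 0, 0, 0, 0, 0.122, 1],
    [0, 0, 0, 0, 0, 0.122, 1],
    [0, 0, 0, 0, 0, 0.122, 1],
  ],
)

```text
time: 16.33
ee_pos: [0.544, 0.1497, 0.1983]
tcp_rot: [-3.057, -0.722, 0.004]
contact_force: [0.0, -0.5, 0.3]
opening: 0.0855
grip_force: 0.0
```

Request:
apply_moves(
  commands=[
    [0, 0, 0, 0, 0, 0.11, 1],
    [0, 0, 0, 0, 0, 0, 1],
    [0, 0, 0, 0, 0, 0, 1],
    [0, 0, 0, 0, 0, 0, 1],
    [0, 0, 0, 0, 0, 0, 1],
    [0, 0, 0, 0, 0, 0, 1],
    [0, 0, 0, 0, 0, 0, 1],
    [0, 0, 0, 0, 0, 0, 1],
    [0, 0, 0, 0, 0, 0, 1],
    [0, 0, 0, 0, 0, 0, 1],
  ],
)

```text
time: 17.17
ee_pos: [0.5448, 0.1497, 0.1998]
tcp_rot: [3.091, 0.562, 0.0]
contact_force: [-0.2, 0.9, -0.1]
opening: 0.0859
grip_force: 0.0
```

```bash
python3 - <<'E'
from h import *
im,c=grab('wrist','w5'); to((.5445,.15,.10),20)
print(proj(c,(.5445,.15,.092)))
E
```

```text
t 17.22 pos [0.5448 0.1497 0.1998] xyaw 20.63 tilt [ 0.  0. -1.] shift [-0.0002 -0.0004  0.0998] turn z 0.011 F [-0.4  0.3 -0.1] open 0.0856 grip 0.0 q [0.05 0.16 1.66 0.   1.32 1.27]
(np.float64(275.8614438452288), np.float64(208.74302262203193))
```

View pics/w5.png

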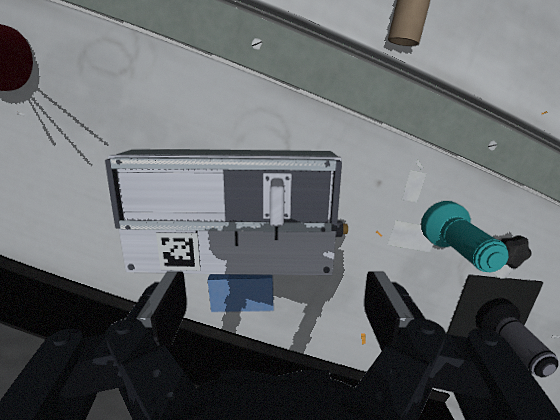

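The wrist view is square with the unit: fin top at about (277.5,207), half mark at (237,240), shut mark at (277,234). The plate at (178,251) and staples at (241,293) are undisturbed.

```bash
python3 - <<'E'
from h import *
np.set_printoptions(precision=4,suppress=True)
c=optics.get_calibration('wrist')
im=cv2.imread('pics/w5.png');g=cv2.cvtColor(im,cv2.COLOR_BGR2GRAY).astype(int)
for r in(195,203,211,218): print(r,g[r,258:300])
e=np.array(ctrl.state()['ee_pos']);M=R.from_rotvec(ctrl.state()['tcp_rot']).as_matrix()
f=lambda u,v,z:(onz(c,u,v,z),(M.T@(onz(c,u,v,z)-e)))
print('fin',*f(277.5,207,.092)); print('half',*f(237,240,.05)); print('shut',*f(277,234,.05))
print('corners',onz(c,120,232,.05),onz(c,130,267,.05),onz(c,327,270,.05),'rail near',onz(c,117,229,.06),onz(c,340,229,.06))
E
```

```text
195 [ 73  71  68  67  65 150 180 173 173 172 175 147 122 146 161 169 172 172
 173 173 174 173 173 164 151 112 145 176 169 168 173 181 143  63  69  69
  72  71  69  69  70  71]
203 [ 69  69  72  65  59 150 177 170 170 172 173 145 124 144 157 166 167 166
 168 167 168 170 171 162 157 122 122 168 170 170 175 176 129  44  71  67
  71  70  67  67  70  67]
211 [ 72  71  70  65  63 149 175 171 172 170 172 147 131 154 167 174 172 173
 171 171 169 172 172 164 154 114 141 172 167 171 175 170 125  59  69  70
  71  72  71  69  71  72]
218 [ 68  69  70  66  66 116 139 137 140 142 138 112 128 155 164 170 173 171
 168 168 169 173 168 159 148 115 112 138 143 141 149 126  72  45  64  72
  76  73  69  70  75  72]
fin [0.5464 0.1493 0.092 ] [0.0013 0.001  0.1078]
half [0.4868 0.1701 0.05  ] [-0.0471 -0.0395  0.1498]
shut [0.5071 0.1346 0.05  ] [-0.0406  0.0009  0.1498]
corners [0.4526 0.2848 0.05  ] [0.4167 0.2668 0.05  ] [0.4873 0.0711 0.05  ] rail near [0.4604 0.2847 0.06  ] [0.5372 0.081  0.06  ]
```

Request:
apply_moves(
  commands=[
    [0.0005, 0, 0.01, 0, 0, 0, 1],
    [0.0005, 0, 0.016, 0, 0, 0, 1],
    [0, 0, 0.018, 0, 0, 0, 1],
    [0, 0, 0.018, 0, 0, 0, 1],
    [0, 0, 0.018, 0, 0, 0, 1],
    [0, 0, 0.018, 0, 0, 0, 1],
    [0, 0, 0.016, 0, 0, 0, 1],
    [0, 0, 0.012, 0, 0, 0, 1],
    [0, 0, 0.006, 0, 0, 0, 1],
    [0, 0, 0.002, 0, 0, 0, 1],
  ],
)

```text
time: 18.05
ee_pos: [0.5448, 0.15, 0.0643]
tcp_rot: [-3.091, -0.562, 0.004]
contact_force: [0.9, 0.6, -0.4]
opening: 0.0853
grip_force: 0.0
```

Request:
apply_moves(
  commands=[
    [0, 0, 0, 0, 0, 0, 1],
    [0, 0, 0, 0, 0, 0, -1],
    [0, 0, 0, 0, 0, 0, -1],
    [0, 0, 0, 0, 0, 0, -1],
    [0, 0, 0, 0, 0, 0, -1],
    [0, 0, 0, 0, 0, 0, -1],
    [0, 0, 0, 0, 0, 0, -1],
    [0, 0, 0, 0, 0, 0, -1],
    [0, 0, 0, 0, 0, 0, -1],
    [0, 0, 0, 0, 0, 0, -1],
  ],
)

```text
time: 18.88
ee_pos: [0.5461, 0.1496, 0.0663]
tcp_rot: [3.09, 0.561, 0.001]
contact_force: [-0.8, -3.7, 4.3]
opening: 0.0107
grip_force: 60.5
```

```bash
python3 - <<'E'
from h import *
to((.5452,.1498,.065),20.66)
im,c=grab('wrist','w6')
E
```

```text
t 18.88 pos [0.5461 0.1496 0.0663] xyaw 20.59 tilt [ 7.e-04 -7.e-04 -1.e+00] shift [-0.0008 -0.0006  0.0013] turn z -0.001 F [-0.8 -3.7  4.3] open 0.0107 grip 60.5 q [ 0.05  0.32  1.75 -0.    1.07  1.27]
```

Request:
apply_moves(
  commands=[
    [0, -0.003, 0, 0, 0, 0, -1],
    [0, -0.005, 0, 0, 0, 0, -1],
    [0, -0.006, 0, 0, 0, 0, -1],
    [0, -0.006, 0, 0, 0, 0, -1],
    [0, -0.006, 0, 0, 0, 0, -1],
    [0, -0.006, 0, 0, 0, 0, -1],
    [0, -0.005, 0, 0, 0, 0, -1],
    [0, -0.003, 0, 0, 0, 0, -1],
    [0, 0, 0, 0, 0, 0, -1],
    [0, 0, 0, 0, 0, 0, -1],
  ],
)

```text
time: 19.77
ee_pos: [0.5325, 0.1871, 0.0662]
tcp_rot: [3.089, 0.562, 0.003]
contact_force: [2.4, -5.8, 2.5]
opening: 0.011
grip_force: 60.6
```

```bash
python3 - <<'E'
from h import *
np.set_printoptions(precision=4,suppress=True)
to((.5461,.1496,.0663))
s=ctrl.state(); u=np.array([-.353,.936]);e=s['ee_pos'][:2]
print('travel from grip',(e-[.5461,.1496])@u,'force along',np.array(s['contact_force'][:2])@u)
im2,cs=grab('scene','s7'); im3,cd=grab('side','d7')
z=lambda im,x,y,w,h,k:cv2.resize(im[y:y+h,x:x+w],None,fx=k,fy=k,interpolation=cv2.INTER_CUBIC)[:,:,::-1]
cv2.imwrite('pics/c7.png',np.hstack([z(im2,115,270,100,120,4),z(im3,190,240,100,120,4)]))
E
```

```text
t 19.77 pos [0.5325 0.1871 0.0662] xyaw 20.63 tilt [ 0.0021 -0.0013 -1.    ] shift [-0.0005  0.0399  0.    ] turn z None F [ 2.4 -5.8  2.5] open 0.011 grip 60.6 q [ 0.12  0.32  1.76 -0.    1.06  1.34]
travel from grip 0.039953594125476416 force along -6.31470211838344
```

View pics/c7.png

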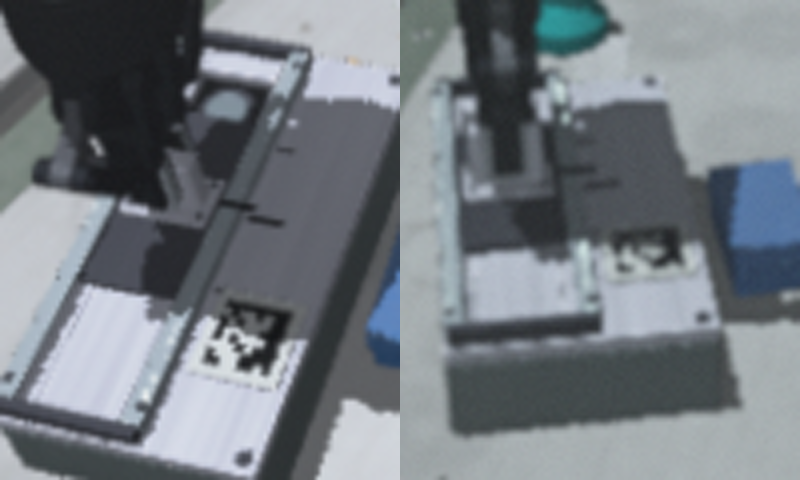

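Pointer at scene crop (238,206), half mark at (267,221). In the side crop they are at (577,169) and (602,183). They lie at different heights, so I compare them by casting rays.

```bash
python3 - <<'E'
from h import *
np.set_printoptions(precision=4,suppress=True)
cs=optics.get_calibration('scene');cd=optics.get_calibration('side')
A=lambda x,y:(x/4+115-.4,y/4+270-.4);B=lambda x,y:((x-400)/4+190-.4,y/4+240-.4)
ax=np.array([-.353,.936,0])
for n,c,F,p,m in(('scene',cs,A,[(222,203),(238,206),(255,209)],[(250,218),(267,221),(284,224)]),('side',cd,B,[(562,168),(577,169),(593,170)],[(584,184),(602,183),(620,182)])):
    print(n,'mark',[(onz(c,*F(*q),.0505)@ax).round(4) for q in m])
    for z in(.060,.0625,.065): print('ptr',z,[(onz(c,*F(*q),z)@ax).round(4) for q in p])
print('ptr tri',cross(ray(cs,*A(255,209)),ray(cd,*B(593,170))),'mark tri',cross(ray(cs,*A(284,224)),ray(cd,*B(620,182))))
e=ctrl.state()['ee_pos'];print('tcp',e@ax)
E
```

```text
scene mark [np.float64(-0.0138), np.float64(-0.0138), np.float64(-0.0138)]
ptr 0.06 [np.float64(-0.0135), np.float64(-0.0135), np.float64(-0.0135)]
ptr 0.0625 [np.float64(-0.0121), np.float64(-0.012), np.float64(-0.012)]
ptr 0.065 [np.float64(-0.0106), np.float64(-0.0105), np.float64(-0.0105)]
side mark [np.float64(-0.0135), np.float64(-0.0129), np.float64(-0.0123)]
ptr 0.06 [np.float64(-0.0152), np.float64(-0.0131), np.float64(-0.0109)]
ptr 0.0625 [np.float64(-0.0114), np.float64(-0.0093), np.float64(-0.0072)]
ptr 0.065 [np.float64(-0.0077), np.float64(-0.0056), np.float64(-0.0035)]
ptr tri [0.4932 0.1713 0.0587] mark tri [0.4809 0.1669 0.0502]
tcp -0.012975446335118351
```

Request:
apply_moves(
  commands=[
    [0, 0, 0, 0, 0, 0, -1],
    [0, 0, 0, 0, 0, 0, -1],
    [0, 0, 0, 0, 0, 0, -1],
    [0, 0, 0, 0, 0, 0, -1],
    [0, 0, 0, 0, 0, 0, -1],
    [0, 0, 0, 0, 0, 0, -1],
    [0, 0, 0, 0, 0, 0, -1],
    [0, 0, 0, 0, 0, 0, -1],
    [0, 0, 0, 0, 0, 0, -1],
    [0, 0, 0, 0, 0, 0, -1],
  ],
)

```text
time: 20.7
ee_pos: [0.5326, 0.1869, 0.0662]
tcp_rot: [3.089, 0.562, 0.003]
contact_force: [1.3, -6.5, 2.1]
opening: 0.0106
grip_force: 60.6
```

```bash
python3 - <<'E'
from h import *
to((.5461,.1496,.0663)); print(workorder.hand_in())
E
```

```text
t 20.7 pos [0.5326 0.1869 0.0662] xyaw 20.61 tilt [ 0.0021 -0.0013 -1.    ] shift [-0.0005  0.0397  0.    ] turn z None F [ 1.3 -6.5  2.1] open 0.0106 grip 60.6 q [ 0.12  0.32  1.76 -0.    1.06  1.34]
the job is handed in; nothing more can be done
None
```

The job is handed in after 20.7 s, verdict not shown: the reader was held about 4 cm above the code plate for over 1.5 s and stood back upright on its pad, and the shutter is gripped at half travel (about 39.7 mm from where it was gripped, pointer within about 2 mm of the long mark).

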